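Snap the loose marker into the empty clip of the desk rail

TASK

Put the loose thick marker away: pick it up from the desk and press it down sideways into the one empty spring clip of the marker rail, until it has snapped in on its seat under all four jaws, lying along the clip and roughly centred end to end like its neighbours (either end first). Let go of it, and leave the two markers already in the rail where they are.

Things in the scene. Friction and masses are not known exactly. Their poses are not given: they have to be found in the camera images.
- marker_mid (a point): Centre of the loose marker lying on the table: round light-grey barrel 20 mm in diameter, 150 mm long, 35 g, black cap, square 20 mm collar (9 mm long) at the cap's end so it does not roll. 10 mm above the table at first; x along the marker towards the cap, z up. A slimmer pen (10 mm) lies on one side of it, a 27 mm glue stick stands on the other, axes about 70 mm or more away.
- clip_seat (a point): Where the marker's centre is once snapped into the empty clip, 40 mm above the table; x along the clip, y across the row, z up. Two pairs of sprung steel jaws, 12 mm long, 40 mm either side along x; the 68 mm between them are free for fingers, down to a base 8 mm above the table. Lips 62 mm above the table, flared 40 mm apart, noses 16 mm; each jaw yields 10 mm. Snapping in takes 5 to 8 N straight down.
- docked0_mid (a point): Centre of a marker like the loose one, already snapped into another clip of the rail; 40 mm above the table, x along the marker. Leave it. The rail is a 4 mm aluminium strip, 130 x 235 mm, with three like clips side by side 75 mm apart; any of the three may be the empty one.
- docked2_mid (a point): Centre of the other marker already snapped into the rail, 40 mm above the table, x along the marker. Leave it.
There are look-alikes about, which are no part of the job. What is shaped like the part that bears marker_mid but brown is not meant.

How it is judged:
By the outcome, as a careful person would: the job done as asked, in the order asked, and still so for the second after the job is handed in, with the robot touching nothing.
It also fails if it takes over 35 s, if anything falls off the work surface, if the arm or the gripper's body presses on something with over 40 N, if the wrist force passes 120 N, or if a joint passes its speed limit or range.

ROBOT

A 6-joint arm with a two-finger parallel gripper is mounted at the origin on the work surface. World frame = base frame: x ahead of the robot, y to its left, z up, the work surface at z = 0. Lengths are in mm, angles in degrees, forces in N, time in s.
With the tool pointing down it reaches from about 350 to 850 mm from the base axis. Payload 8.1 kg.
Tool frame: the origin (TCP) lies between the finger pads; the fingertips stand 22 mm ahead of it and the grasp point (between the pads) lies 3 mm ahead of it; z points along the fingers, y is the line along which they close (so a half turn about z gives the same grasp; the last joint's range is limited). The gripper opens to 85 mm and grips with 20 to 120 N. Pads are 22 mm wide; open, the fingers measure 114 mm over their backs; the gripper's body (76 mm by 85 mm) begins 54 mm behind the grasp point. The pads swing forward as they close: fully open they stand 13 mm farther back than shut.
Start: joints at [58.247, 7.471, 85.268, -0, 87.261, -4.893], TCP at [271.07, 535.282, 253.292] pointing down, gripper open.
Joint ranges: [-169.43, 169.43], [-51.17, 129.36], [1.28, 143.12], [-76.62, 256.62], [0, 156.53], [-152.29, 152.29]. Speed limits (degrees/s): [136.94, 136.94, 159.86, 180, 180, 180].

INTERFACE

Orientations are given as [roll, pitch, yaw] about the fixed x, y, z axes, in that order (R = Rz(yaw) Ry(pitch) Rx(roll)).
In Python, from bench import r, vision gives the robot as it stands.
- The arm moves only by the tool step_arm, never from a script. Its argument "targets" is a list that holds one entry, the list of rows, each a list of 6 numbers: the shift along the world's x, y, z in mm, then the turn, a rotation vector about the world's x, y, z in rad. In form: [[[x, y, z, rx, ry, rz], ...]]. A call has 1 to 12 rows; each row is the pose to reach, as a shift and turn from the pose commanded when the call began; what a row does not reach only later rows make up. A row lasts 1/12 s, in which the tool goes at most 41.7 mm and 7.16 degrees, less where a joint would pass 70% of its speed; a pose out of reach is approached as far as the arm can. A call with a gripper value outside its range is refused whole. "fingers" is the gripper's target within -1 to 1 (shut at 1, half-way at 0, fully open at -1), set as the call begins (left out, the last holds). The fingers move at their own pace and stop on an object; "newtons" is the grip in N (left out, the last holds). Time passes only in rows, so rows that repeat a pose let the fingers close. It gives the time, the measured TCP pose, the force, the opening and the grip force at its end, in the units of the state.
- r.sense(): the state, without advancing time (a new reading comes with each control period).
- vision.snapshot(name): name is "scene" or "side" or "wrist"; returns a dict with "img" (420x560x3 uint8, blue, green, red), "mtx" (3x3 intrinsics, pixels), "eye" and "attitude" of the camera in the world. Camera axes: x right, y up, looking along -z (the intrinsics and any distortion apply to the point x, -y, -z); pixel columns grow to the right and rows downward; lengths in mm; the calibration is good to about 2 mm. A picture is of the moment at which its call begins. There is no depth.
- r.hand_in(): hands the job in; it is judged then, once.
The state is a dict: "time": time; "joint_pos": joint angles; "qd": joint speeds; "joint_efforts": joint torques, N m; "tool_pos": TCP position; "tcp_rot": TCP orientation; "ft_force": force on the tool from outside, world axes, zero at the start; "wrist_torque": the same for the moment, N m; "finger_gap": finger opening in mm; "grip_force": force on a finger pad.
Only numpy, scipy, OpenCV 4.12 (cv2) and the standard library are available. Lean on these libraries where they do the work, as an engineer would, in place of code of your own. Each camera call takes 0.05 s, during which the arm holds its last target. There are 200 camera calls.

## Working session

There is one attempt and no reset: what is moved stays moved. The work goes in short steps, Python scripts to look and compute and a tool call to move; the robot and the scene stay as the last step left them, time stands still between calls to the robot, and variables do not carry over. Pictures are saved under pics/ and viewed, at most 10 in all, crops included, and the job is handed in when it is done.

Besides the shell and the picture viewer there is one more tool, called after "Emit:" by a JSON object that holds its "api" and its "payload", one argument or row to a line. step_arm: Moves the arm, as the interface text tells. Its arguments: {"type":"object","properties":{"targets":{"type":"array"},"fingers":{"type":"number"},"newtons":{"type":"number"}},"required":["targets"]}

```bash
mkdir -p pics
cat > h.py <<'E'
import sys; sys.path.insert(0,'.')
import numpy as np, cv2
from bench import r, vision
def snap(n,f=None):
    s=vision.snapshot(n)
    if f: cv2.imwrite('pics/'+f,s['img'])
    return s
def att(s):
    a=np.array(s['attitude'],float)
    if a.shape==(3,3): return a
    from scipy.spatial.transform import Rotation as R
    return R.from_euler('xyz',a,degrees=True).as_matrix()
def ray(s,uv,z):
    K=np.array(s['mtx'],float); p=np.linalg.solve(K,[uv[0],uv[1],1.])
    d=att(s)@np.array([p[0],-p[1],-p[2]]); e=np.array(s['eye'],float)
    return e+d*(z-e[2])/d[2]
def proj(s,P):
    c=att(s).T@(np.array(P,float)-np.array(s['eye'])); q=np.array(s['mtx'])@[c[0],-c[1],-c[2]]
    return q[:2]/q[2]
E
python3 - <<'E'
from h import *
for n in('scene','side'):
    s=snap(n,n+'0.png'); print(n,{k:v for k,v in s.items() if k!='img'})
a=cv2.imread('pics/scene0.png');b=cv2.imread('pics/side0.png')
print(r.sense())
E
```

```text
scene {'mtx': array([[431.79802967,   0.        , 277.11744411],
       [  0.        , 431.79802967, 213.52113004],
       [  0.        ,   0.        ,   1.        ]]), 'eye': array([ 899.93670012, -409.89000418,  844.25093295]), 'attitude': array([37.97403618, -0.47831583, 47.98595491])}
side {'mtx': array([[443.43991026,   0.        , 279.99711057],
       [  0.        , 443.43991026, 211.55024655],
       [  0.        ,   0.        ,   1.        ]]), 'eye': array([ -31.62002268, -481.77853154,  760.01029247]), 'attitude': array([ 42.35806611,  -0.98724247, -43.65731788])}
{'time': 0.1, 'joint_pos': array([ 5.82464691e+01,  7.50813784e+00,  8.53241499e+01, -3.80026851e-04,
        8.72620852e+01, -4.89428631e+00]), 'qd': array([ 0.00590712, -0.05462332, -0.12502178,  0.01361388, -0.05096961,
       -0.05783879]), 'joint_efforts': array([ 1.61421343e-03, -5.70948887e+01, -5.01945162e+01, -1.46447032e-04,
        8.06905300e-03,  3.19257265e-05]), 'tool_pos': array([270.82797825, 534.877696  , 252.3662227 ]), 'tcp_rot': array([-1.79905939e+02, -7.67348758e-03,  1.53140768e+02]), 'ft_force': array([-0.68932737,  0.66843612,  0.24630156]), 'wrist_torque': array([ 0.03980931,  0.03047269, -0.01965278]), 'grip_force': 0.0, 'finger_gap': 85.46550007489178}
```

View pics/scene0.png

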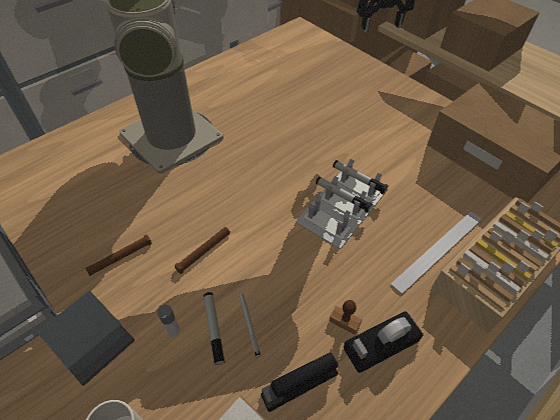

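View pics/side0.png

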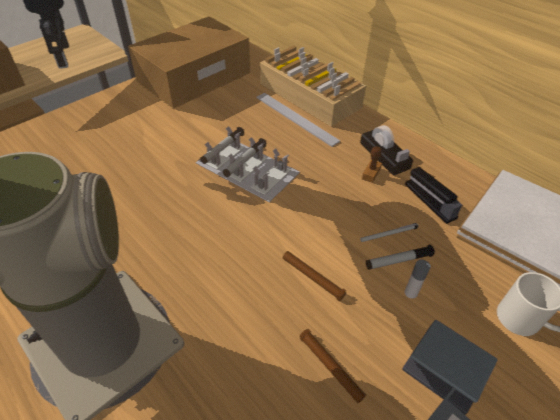

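The loose grey marker is at scene (214,325) and side (400,258), between the glue stick at scene (168,320) and the slim pen at (249,325). The brown ones at scene (118,255) and (203,250) are decoys. The rail is at scene (343,205), and its empty clip looks like the near-left one at about (328,220). I'll confirm both in an enlarged crop.

Run:
```python
import cv2,numpy as np
a=cv2.imread('pics/scene0.png');b=cv2.imread('pics/side0.png')
f=lambda i,x,y:cv2.resize(i[y:y+75,x:x+100],(400,300),interpolation=cv2.INTER_CUBIC)
o=np.vstack([np.hstack([f(a,165,290),f(a,295,155)]),np.hstack([f(b,350,215),f(b,195,122)])])
cv2.imwrite('pics/c1.png',o)
```

```text
(no output)
```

View pics/c1.png

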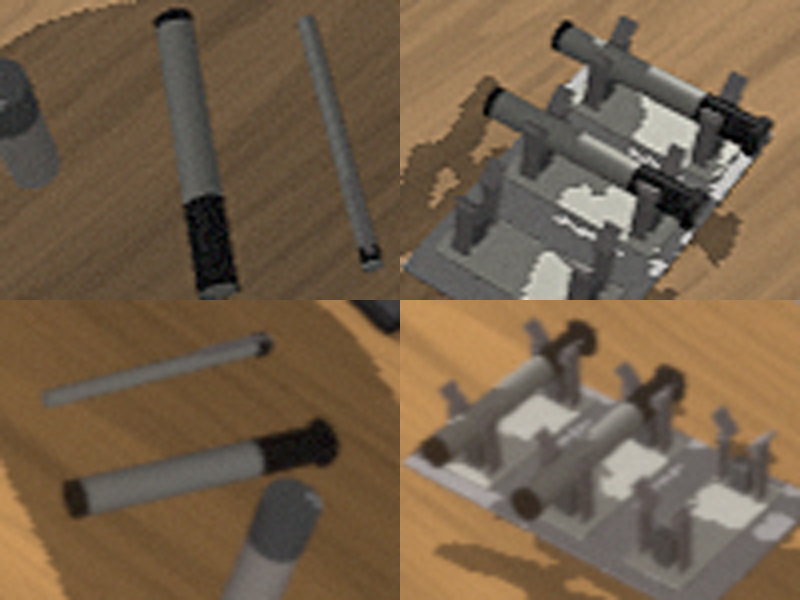

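The top-left and bottom-left crops confirm the loose marker: grey barrel, black cap with a square collar, the thick one between the slim pen and the glue stick. The empty clip is the one nearest the scene camera, with jaws at scene (312,210) and (347,220). Next I triangulate the ends.

Run:
```python
from h import *
S={n:snap(n) for n in('scene','side')}
pts={'Lt':((208.2,294),(368.7,264.5),10),'Lc':((219.3,363),(431,250),10),
'At':((335.5,164.2),(203.7,159.5),40),'Ac':((385.5,188),(240,131),40),
'Bt':((318.2,180.5),(227,172.5),40),'Bc':((368.7,206.7),(262,142.7),40)}
o={}
for k,(u,v,z) in pts.items():
    a,b=ray(S['scene'],u,z),ray(S['side'],v,z); o[k]=(a[:2]+b[:2])/2
    print(k,a[:2].round(1),b[:2].round(1))
for q in 'LAB':
    d=o[q+'c']-o[q+'t']; print(q,((o[q+'c']+o[q+'t'])/2).round(1),np.linalg.norm(d).round(1),np.degrees(np.arctan2(d[1],d[0])).round(1))
A=(o['Ac']+o['At'])/2;B=(o['Bc']+o['Bt'])/2
print('empty',2*B-A,np.linalg.norm(B-A))
from scipy.spatial.transform import Rotation as R
t=r.sense();print(t['tool_pos'],R.from_euler('xyz',t['tcp_rot'],degrees=True).as_matrix().round(3))
```

```text
Lt [ 485.  -224.9] [ 482.4 -228.2]
Lc [ 618.3 -296.8] [ 610.1 -295.5]
At [418.  237.5] [412.5 236.5]
Ac [557.1 270.3] [551.2 263.2]
Bt [428.4 163. ] [424.8 161.5]
Bc [568.5 193.3] [561.3 188.3]
L [ 548.9 -261.3] 147.9 -28.1
A [484.7 251.9] 142.1 12.1
B [495.8 176.5] 141.2 11.7
empty [506.80627989 101.20683997] 76.14160234431743
[270.91416072 535.00758395 252.62788607] [[-0.892  0.452 -0.001]
 [ 0.452  0.892 -0.001]
 [ 0.    -0.001 -1.   ]]
```

Emit:
{"api": "step_arm", "payload": {
  "targets": [
    [[140,-398,0,0,0,0],[140,-398,0,0,0,0],[140,-398,0,0,0,0],[140,-398,0,0,0,0],[140,-398,0,0,0,0],[140,-398,0,0,0,0],[140,-398,0,0,0,0],[140,-398,0,0,0,0],[278,-796,-30,0,0,-0.02],[278,-796,-30,0,0,-0.02],[278,-796,-30,0,0,-0.02],[278,-796,-30,0,0,-0.02]]
  ],
  "fingers": 0,
  "newtons": 60
}}

```text
time: 1.2
tool_pos: [436.4, 61.7, 243.6]
tcp_rot: [180.0, 0.0, 152.0]
ft_force: [0.4, 1.2, -0.6]
finger_gap: 42.6
grip_force: 0.0
```

Emit:
{"api": "step_arm", "payload": {
  "targets": [
    [[112,-324,-20,0,0,0],[112,-324,-20,0,0,0],[112,-324,-20,0,0,0],[112,-324,-20,0,0,0],[112,-324,-20,0,0,0],[112,-324,-20,0,0,0],[112,-324,-20,0,0,0],[112,-324,-20,0,0,0],[112,-324,-20,0,0,0],[112,-324,-20,0,0,0],[112,-324,-20,0,0,0]]
  ]
}}

```text
time: 2.12
tool_pos: [547.9, -260.3, 222.8]
tcp_rot: [180.0, -0.1, 151.9]
ft_force: [0.4, 0.7, 0.2]
finger_gap: 42.6
grip_force: 0.0
```

Run:
```python
from h import *
s=snap('wrist','w1.png'); t=r.sense(); print(t['tool_pos'],t['tcp_rot'],t['time'],s['eye'],s['attitude'])
print(proj(s,[549,-261,10]),proj(s,list(t['tool_pos'][:2])+[10]))
np.save('w1.npy',dict(s),allow_pickle=True)
```

```text
[ 548.0274242  -259.48414349  223.21678652] [ 1.79970053e+02 -6.01576479e-02  1.51990420e+02] 2.1667 [ 476.33148271 -221.85523866  342.59540024] [-18.37655955  -0.07309773  61.83882693]
[285.82455938 184.38827083] [286.74227172 182.78480925]
```

View pics/w1.png

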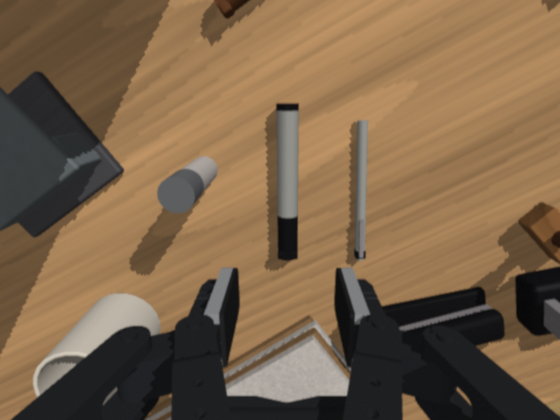

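The wrist view shows the marker upright from (288,103) to (288,260), aligned with the fingers. The glue stick is at left (190,185) and the pen at right (361,190).

Run:
```python
from h import *
s=np.load('w1.npy',allow_pickle=True).item()
a=ray(s,(288,103.5),10);b=ray(s,(288,259.5),10);d=b-a
print(a,b,(a+b)/2,np.linalg.norm(d),np.degrees(np.arctan2(d[1],d[0])))
```

```text
[ 484.65689532 -224.30726825   10.        ] [ 619.84932367 -296.44769221   10.        ] [ 552.2531095  -260.37748023   10.        ] 153.2358752130061 -28.08495631188603
```

Emit:
{"api": "step_arm", "payload": {
  "targets": [
    [[3,-1,-40,0,0,0],[3,-1,-80,0,0,0],[3,-1,-120,0,0,0],[3,-1,-155,0,0,0],[3,-1,-175,0,0,0],[3,-1,-190,0,0,0],[3,-1,-196,0,0,0],[3,-1,-196,0,0,0],[3,-1,-196,0,0,0]]
  ]
}}

```text
time: 2.92
tool_pos: [551.9, -260.6, 28.7]
tcp_rot: [180.0, 0.1, 152.1]
ft_force: [0.1, -0.2, 0.3]
finger_gap: 43.2
grip_force: 0.0
```

Emit:
{"api": "step_arm", "payload": {
  "targets": [
    [[0,0,0,0,0,0],[0,0,0,0,0,0],[0,0,0,0,0,0],[0,0,0,0,0,0],[0,0,0,0,0,0],[0,0,0,0,0,0],[0,0,0,0,0,0],[0,0,0,0,0,0]]
  ],
  "fingers": 1,
  "newtons": 60
}}

```text
time: 3.58
tool_pos: [552.8, -261.9, 29.9]
tcp_rot: [180.0, 0.2, 152.0]
ft_force: [-0.8, 2.4, 6.0]
finger_gap: 17.3
grip_force: 58.7
```

The gap of 17.3 mm with a 6 N upward force suggests the tips grip above the barrel's centre. I'll reopen, go 5 mm lower and grip again.

Emit:
{"api": "step_arm", "payload": {
  "targets": [
    [[0,0,0,0,0,0],[0,0,0,0,0,0],[0,0,0,0,0,0],[0,0,-2,0,0,0],[0,0,-5,0,0,0],[0,0,-5,0,0,0],[0,0,-5,0,0,0]]
  ],
  "fingers": 0.3
}}

```text
time: 4.17
tool_pos: [551.0, -261.2, 22.0]
tcp_rot: [-180.0, -0.0, 152.0]
ft_force: [-1.7, 0.5, -0.9]
finger_gap: 30.3
grip_force: 0.0
```

Emit:
{"api": "step_arm", "payload": {
  "targets": [
    [[0,0,0,0,0,0],[0,0,0,0,0,0],[0,0,0,0,0,0],[0,0,0,0,0,0],[0,0,0,0,0,0],[0,0,0,0,0,0]]
  ],
  "fingers": 1,
  "newtons": 60
}}

```text
time: 4.67
tool_pos: [551.3, -261.3, 22.5]
tcp_rot: [180.0, 0.0, 152.0]
ft_force: [0.2, -0.2, 0.6]
finger_gap: 17.6
grip_force: 58.9
```

Emit:
{"api": "step_arm", "payload": {
  "targets": [
    [[0,0,10,0,0,0],[0,0,40,0,0,0],[0,0,80,0,0,0],[-4,33,110,0,0,0.11],[-8,73,120,0,0,0.22],[-13,113,130,0,0,0.33],[-18,153,130,0,0,0.44],[-23,193,130,0,0,0.55],[-28,233,130,0,0,0.66],[-33,273,130,0,0,0.69],[-38,312,130,0,0,0.69],[-42,345,130,0,0,0.69]]
  ]
}}

```text
time: 5.67
tool_pos: [508.5, 86.1, 153.4]
tcp_rot: [180.0, 0.0, -168.4]
ft_force: [0.3, -0.5, -1.0]
finger_gap: 17.9
grip_force: 58.8
```

Emit:
{"api": "step_arm", "payload": {
  "targets": [
    [[-2,17,0,0,0,0],[-2,17,0,0,0,0],[-2,17,0,0,0,0],[-2,17,0,0,0,0]]
  ]
}}

```text
time: 6.0
tool_pos: [507.4, 100.2, 152.9]
tcp_rot: [-180.0, 0.0, -168.5]
ft_force: [0.3, 0.1, -0.7]
finger_gap: 17.7
grip_force: 58.8
```

Run:
```python
from h import *
s=snap('wrist','w2.png'); t=r.sense(); print(t['tool_pos'],t['tcp_rot'],t['time'],t['finger_gap'],t['grip_force'],s['eye'])
np.save('w2.npy',dict(s),allow_pickle=True)
```

```text
[507.53165006  99.76655611 152.82593449] [-1.79973838e+02  1.52395607e-02 -1.68512044e+02] 6.05 17.98178633950003 58.8019734621048 [427.70797902  84.21895108 272.58120916]
```

View pics/w2.png

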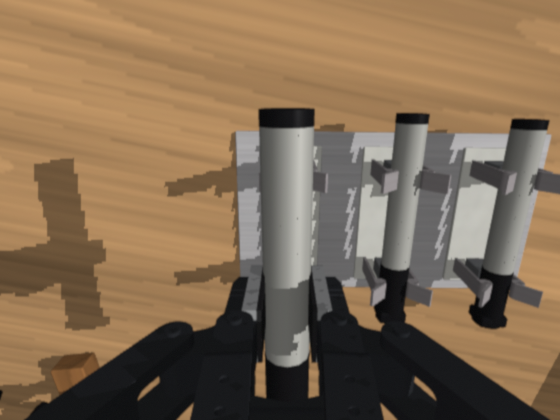

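The wrist view shows the held marker's tail end at (287,116). Docked B runs from (411,117) to (390,316), and docked A from (529,124) to (488,322). The rail's tail-side edge runs from (237,132) to (548,136), and its left edge starts at (237,132).

Run:
```python
from h import *
s=np.load('w2.npy',allow_pickle=True).item()
def pr(n,u,v,z):
    a=ray(s,u,z);b=ray(s,v,z);d=b-a
    print(n,a[:2].round(1),b[:2].round(1),((a+b)/2)[:2].round(1),np.linalg.norm(d).round(1),np.degrees(np.arctan2(d[1],d[0])).round(2))
pr('B',(411,118),(390,316),40); pr('A',(529,124),(489,320),40)
pr('edge',(237,132),(548,136),4); pr('left',(237,132),(240,283),4)
print('held tail',ray(s,(287,117),140.5))
u=np.array([np.cos(np.radians(11.5)),np.sin(np.radians(11.5))]);print('expected tail',np.array([507.5,100])-75*u)
```

```text
B [427.1 164.3] [570.1 193.4] [498.6 178.9] 146.0 11.53
A [415.7 238.8] [558.5 268.6] [487.1 253.7] 145.9 11.81
edge [462.  54.] [419.2 280. ] [440.6 167. ] 230.1 100.74
left [462.  54.] [585.9  76. ] [524.  65.] 125.8 10.1
held tail [435.82873486  86.06164589 140.5       ]
expected tail [434.00564715  85.04740492]
```

Emit:
{"api": "step_arm", "payload": {
  "targets": [
    [[2.5,3.5,-20,0,0,0],[2.5,3.5,-40,0,0,0],[2.5,3.5,-55,0,0,0],[2.5,3.5,-62,0,0,0],[2.5,3.5,-62,0,0,0],[2.5,3.5,-62,0,0,0]]
  ]
}}

```text
time: 6.55
tool_pos: [509.9, 103.4, 90.7]
tcp_rot: [-180.0, -0.0, -168.5]
ft_force: [-0.3, 0.3, -0.8]
finger_gap: 17.5
grip_force: 58.8
```

Emit:
{"api": "step_arm", "payload": {
  "targets": [
    [[0,0,-3,0,0,0],[0,0,-6,0,0,0],[0,0,-9,0,0,0],[0,0,-12,0,0,0],[0,0,-15,0,0,0],[0,0,-18,0,0,0],[0,0,-18,0,0,0]]
  ]
}}

```text
time: 7.13
tool_pos: [509.2, 104.2, 71.6]
tcp_rot: [180.0, -0.1, -168.5]
ft_force: [-0.7, 0.5, -0.6]
finger_gap: 17.6
grip_force: 58.8
```

Run:
```python
from h import *
t=r.sense(); print({k:np.round(t[k],2) for k in ('tool_pos','ft_force','wrist_torque','finger_gap')})
c=lambda i,x,y:cv2.resize(i[y:y+100,x:x+133],(400,300),interpolation=cv2.INTER_CUBIC)
a=snap('scene')['img'];b=snap('side')['img']
cv2.imwrite('pics/c2.png',np.hstack([c(a,275,145),c(b,190,110)]))
```

```text
{'tool_pos': array([509.23, 104.19,  71.64]), 'ft_force': array([-0.68,  0.49, -0.64]), 'wrist_torque': array([-0.02,  0.07, -0.  ]), 'finger_gap': np.float64(17.58)}
```

View pics/c2.png

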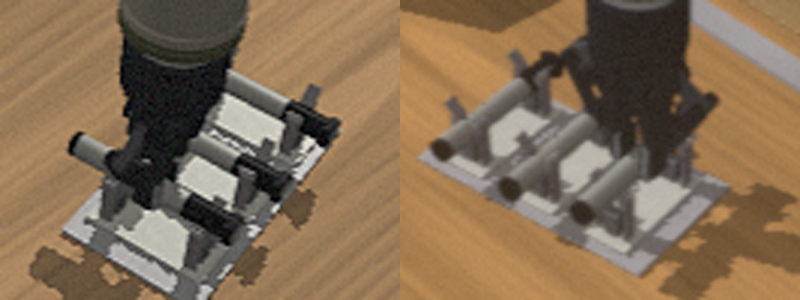

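The marker sits between the flared lips of the empty clip, parallel to its neighbours, with no contact force yet. I'll press it down.

Emit:
{"api": "step_arm", "payload": {
  "targets": [
    [[0,0,-3,0,0,0],[0,0,-6,0,0,0],[0,0,-8,0,0,0],[0,0,-10,0,0,0],[0,0,-10,0,0,0]]
  ]
}}

```text
time: 7.65
tool_pos: [510.3, 104.3, 62.6]
tcp_rot: [-180.0, 0.1, -168.5]
ft_force: [2.8, 0.6, 0.4]
finger_gap: 17.8
grip_force: 58.9
```

Emit:
{"api": "step_arm", "payload": {
  "targets": [
    [[0,0,-2,0,0,0],[0,0,-4,0,0,0],[0,0,-6,0,0,0],[0,0,-8,0,0,0],[0,0,-9,0,0,0],[0,0,-9,0,0,0],[0,0,-9,0,0,0]]
  ]
}}

```text
time: 8.23
tool_pos: [509.0, 104.1, 52.7]
tcp_rot: [180.0, -0.1, -168.5]
ft_force: [-1.5, -0.4, -0.7]
finger_gap: 17.9
grip_force: 58.8
```

Emit:
{"api": "step_arm", "payload": {
  "targets": [
    [[0,0,-1,0,0,0],[0,0,-2,0,0,0],[0,0,-2,0,0,0],[0,0,-2,0,0,0]]
  ]
}}

```text
time: 8.57
tool_pos: [509.9, 104.2, 52.3]
tcp_rot: [-180.0, -0.0, -168.5]
ft_force: [-4.8, -1.1, 8.1]
finger_gap: 17.7
grip_force: 60.0
```

The arm now meets a firm stop of 8 N at seat height. I'll release and retreat.

Emit:
{"api": "step_arm", "payload": {
  "targets": [
    [[0,0,1,0,0,0],[0,0,1,0,0,0],[0,0,1,0,0,0],[0,0,1,0,0,0],[0,0,1,0,0,0]]
  ],
  "fingers": 0.1
}}

```text
time: 8.98
tool_pos: [509.8, 104.2, 52.4]
tcp_rot: [180.0, -0.0, -168.5]
ft_force: [-0.3, -0.6, 0.0]
finger_gap: 38.5
grip_force: 0.0
```

Emit:
{"api": "step_arm", "payload": {
  "targets": [
    [[0,0,5,0,0,0],[0,0,15,0,0,0],[0,0,30,0,0,0],[0,0,60,0,0,0],[0,0,100,0,0,0],[0,-40,130,0,0,0],[0,-80,130,0,0,0],[0,-120,130,0,0,0],[0,-150,130,0,0,0],[0,-150,130,0,0,0]]
  ]
}}

```text
time: 9.82
tool_pos: [510.1, -51.3, 184.3]
tcp_rot: [-179.8, 0.1, -168.7]
ft_force: [-0.4, 0.1, -0.8]
finger_gap: 38.3
grip_force: 0.0
```

Run:
```python
from h import *
t=r.sense(); print(t['tool_pos'],t['time'],t['finger_gap'])
c=lambda i,x,y:cv2.resize(i[y:y+100,x:x+100],(400,400),interpolation=cv2.INTER_CUBIC)
a=snap('scene','s9.png')['img'];b=snap('side','d9.png')['img']
cv2.imwrite('pics/c3.png',np.hstack([c(a,290,150),c(b,195,110)]))
```

```text
[510.11340443 -51.34247687 184.32654633] 9.8167 38.31147610890631
```

View pics/c3.png

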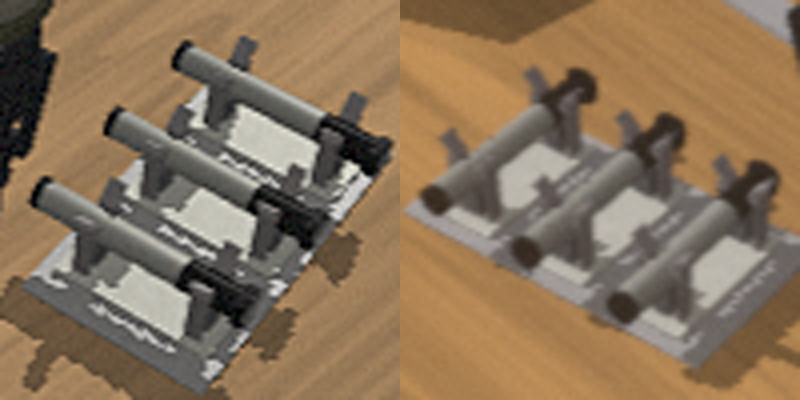

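All three markers sit evenly spaced and parallel at the same height. The new one has its tail at crop (42,192) and its cap at (248,312), held under its jaws in line with its neighbours. I'm handing in.

```bash
python3 -c "
from h import *
print(r.hand_in())"
```

```text
the job is handed in; nothing more can be done
None
```

The loose marker is snapped into the empty clip, level and in line with its two undisturbed neighbours. The gripper has let go and is clear, and the job was handed in at about 10 s; no verdict came back.

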